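# Free the milk frother from its twist-lock dock and stand it in the mug

## Task

Take the milk frother out of its charging dock and stand it whisk down in the mug. It is locked in the dock: turn its handle clockwise (seen from above) until you feel the stop, without forcing it, then draw it straight up, clear of the dock. Lower it until the whisk rests on the bottom of the mug before you let go; leave the mug standing where it is and do not disturb the tin and the two jars.

Things in the scene. Friction and masses are not known exactly. Their poses are not given: they have to be found in the camera images.
- frother: Milk frother, 200 mm long, 0.14 kg, upright in the dock at first. Origin: centre of the whisk's lower end; z runs up to the handle's top at 200 mm. Whisk 26 mm diameter, z = 0 to 10 mm, on a 7 mm wand; grey hub, 29 mm diameter, z = 62 to 92; flange, 74 mm diameter, z = 90 to 96, on the rim of the dock; white flat handle, 38 mm along x, 26 mm along y, z = 96 to 200, blue button on its -x face.
- frother_grip (a point): Point on the frother's axis 172 mm above the whisk's end, 28 mm below the handle's top: a good place for the middle of the finger pads. Axes as the frother's: grip across the 26 mm, the fingers closing along y.
- frother_lugs (a point): Point on the frother's axis 70 mm above the whisk's end, midway between two steel locking lugs on the hub, hidden in the dock at first. They stick out along the frother's +x and -x to 23 mm from the axis and are 8 mm wide and 8 mm high.
- dock: Fixed black round charging dock, 104 mm diameter at the foot, 90 mm above it, 100 mm high, bore 60 mm wide, floor 6 mm thick. Origin: centre of its underside; z up. The frother stands on its axis, with the whisk's end at z = 10 mm. More than 60 N between frother and dock is forcing it.
- dock_mouth (a point): Centre of the dock's rim, 100 mm above the table. A hidden ring holds the lugs: pulled while locked, the frother rises 2 mm to a hard stop. 0.5 to 1.35 rad clockwise of the start (yaw decreasing), after turning almost freely, it meets a springy stop (5 N m/rad; 0.15 to 0.5 N m is firm). There, and up to 0.15 rad before it, it lifts out freely. The other way it stays locked.
- mug: White mug, 0.3 kg, 86 mm high, 83 mm outer diameter, loose on the table. Origin on the underside but off the mug's axis: the axis of the round body passes through x = 0, y = +16 mm; the handle points to the mug's -y. Inside, about 70 mm wide at the mouth and 56 mm at the floor.
- mug_floor (a point): Centre of the mug's inner floor, 7 mm above the table, on the axis of the round body. The rim is 79 mm above it.
- tin: Bystander: food tin, 75 mm diameter, 58 mm high. Origin: centre of its underside.
- red_lid_jar: Bystander: glass jar with a red lid, 71 mm diameter, 115 mm high. Origin: centre of its underside.
- plain_white_jar: Bystander: plain white jar, 66 mm diameter, 115 mm high. Origin: centre of its underside.

How it is judged:
By the outcome, as a careful person would: the job done as asked, in the order asked, and still so for the second after the job is handed in, with the robot touching nothing.
It also fails if it takes over 56 s, if anything falls off the work surface, if the arm or the gripper's body presses on something with over 40 N, if the wrist force passes 120 N, or if a joint passes its speed limit or range.

## Robot

A 6-joint arm with a two-finger parallel gripper is mounted at the origin on a cart in front of the work surface, level with it; the furniture and walls round the work are solid. World frame = base frame: x ahead of the robot, y to its left, z up, the work surface at z = 0. Lengths are in m, angles in rad, forces in N, time in s.
With the tool pointing down it reaches from about 0.225 to 0.875 m from the base axis. Payload 3.4 kg.
Tool frame: the origin (TCP) lies on the centre line of the jaws, within the pads' length; the fingertips stand 22 mm ahead of it and the grasp point (between the pads) lies 3 mm ahead of it; z points along the fingers, y is the line along which they close (so a half turn about z gives the same grasp; the last joint's range is limited). The gripper opens to 85 mm and grips with 20 to 120 N. Pads are 22 mm wide; open, the fingers measure 114 mm over their backs; the gripper's body (76 mm by 85 mm) begins 54 mm behind the grasp point. The pads swing forward as they close: fully open they stand 13 mm farther back than shut.
Start: joints at [1.058, 0.276, 1.505, -0, 1.361, -0.121], TCP at [0.22, 0.531, 0.253] pointing down, gripper open.
Joint ranges: [-2.89, 2.89], [-0.75, 2.08], [0.22, 2.7], [-1.18, 4.32], [0.11, 2.71], [-2.7, 2.7]. Speed limits (rad/s): [2.57, 2.57, 3.14, 3.14, 3.14, 3.14].

## Interface

Orientations are given as a unit quaternion [w, x, y, z].
In Python, from rig import manip gives the robot as it stands.
- The arm moves only by the shell command python3 steer.py [OPENING] [FORCE], which reads ROWS from standard input. ROWS is a JSON list of rows, 1 to 5 of them, each an object with the fields pos (a list: dx, dy, dz in m), twist (a turn about the tool's z in rad); a field left out counts as zero; each row shifts and turns the commanded pose from where the row before left it, along the tool's axes as they then stand; what a row does not reach is not made up. A row lasts 1/12 s, in which the tool goes at most 0.0417 m and 0.125 rad, less where a joint would pass 70% of its speed; a pose out of reach is approached as far as the arm can. OPENING is the finger opening in m, set as the command begins (- or left out keeps the last). The fingers move at their own pace and stop on an object; FORCE is the grip in N (left out, the last holds). Time passes only in rows, so rows that do not move let the fingers close. It prints the time, the measured TCP pose, the force, the opening and the grip force at its end. Input that does not fit is refused with a message, and nothing moves.
- manip.get_state(): the state, without advancing time (a new reading comes with each control period).
- manip.get_image(name): name is "scene" or "top"; returns a dict with "img" (420x560x3 uint8, red, green, blue), "camera_matrix" (3x3 intrinsics, pixels), "T" (4x4, takes a point from camera to world coordinates). Camera axes: x right, y down, z forward; pixel columns grow to the right and rows downward; lengths in m; the calibration is good to about 2 mm. A picture is of the moment at which its call begins. There is no depth.
- manip.sign_off(): hands the job in; it is judged then, once.
The state is a dict: "clock": time; "qpos": joint angles; "qd": joint speeds; "effort": joint torques, N m; "position": TCP position; "ee_rot": TCP orientation; "contact_force": force on the tool from outside, world axes, zero at the start; "moment": the same for the moment, N m; "width": finger opening in m; "gripper_force": force on a finger pad.
Only numpy, scipy, OpenCV 4.12 (cv2) and the standard library are available. Lean on these libraries where they do the work, as an engineer would, in place of code of your own. Each camera call takes 0.05 s, during which the arm holds its last target. There are 200 camera calls.

## Working session

There is one attempt and no reset: what is moved stays moved. The work goes in short steps, Python scripts to look and compute and a shell command to move; the robot and the scene stay as the last step left them, time stands still between calls to the robot, and variables do not carry over. Pictures are saved under pics/ and viewed, at most 10 in all, crops included, and the job is handed in when it is done.

```bash
ls; mkdir -p pics
python3 - <<'E'
from rig import manip
import cv2,numpy as np
for n in("scene","top"):
    d=manip.get_image(n);cv2.imwrite(f"pics/{n}0.png",d["img"][:,:,::-1]);np.savez(f"pics/{n}0.npz",**d)
    print(n,d["camera_matrix"].round(1).tolist(),d["T"].round(3).tolist())
s=manip.get_state();print({k:np.round(v,3).tolist() for k,v in s.items()})
E
```

```text
pics
rig.py
steer.py
scene [[418.4, 0.0, 288.7], [0.0, 418.4, 218.7], [0.0, 0.0, 1.0]] [[0.758, -0.491, 0.429, 0.211], [-0.652, -0.555, 0.516, -0.115], [-0.016, -0.671, -0.741, 0.765], [0.0, 0.0, 0.0, 1.0]]
top [[397.2, 0.0, 269.0], [0.0, 397.2, 215.8], [0.0, 0.0, 1.0]] [[0.08, -0.976, 0.201, 0.401], [-0.997, -0.08, 0.013, 0.31], [0.003, -0.201, -0.98, 0.952], [0.0, 0.0, 0.0, 1.0]]
{'clock': 0.1, 'qpos': [1.058, 0.277, 1.506, 0.0, 1.361, -0.121], 'qd': [-0.001, -0.0, -0.001, -0.0, -0.0, 0.0], 'effort': [0.002, -41.77, -24.641, -0.0, 0.006, -0.0], 'position': [0.219, 0.531, 0.253], 'ee_rot': [-0.0, 0.195, 0.981, -0.001], 'contact_force': [-0.073, 0.977, 0.131], 'moment': [0.001, -0.034, -0.032], 'gripper_force': 0.0, 'width': 0.086}
```

View pics/scene0.png

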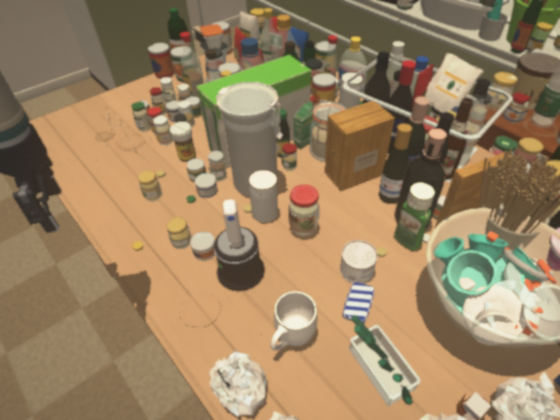

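View pics/top0.png

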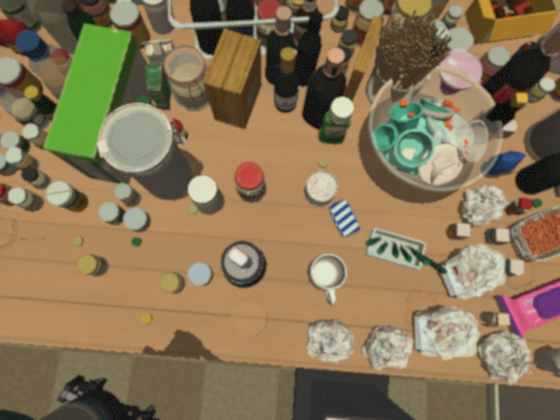

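The scene view shows the dock at about (240,258) and the mug at (295,320). In the top view the dock is at (243,264), with the handle top near (238,257), the mug at (327,272) with its handle towards (333,298), the jars at (203,194) and (250,180), and the tin at (321,187). I'll zoom in next.

Run:
```python
import cv2,numpy as np
a=cv2.imread("pics/top0.png")[225:315,205:355];b=cv2.imread("pics/scene0.png")[190:355,190:340]
a=cv2.resize(a,None,fx=5,fy=5,interpolation=cv2.INTER_CUBIC)
b=cv2.resize(b,None,fx=3.6,fy=3.6,interpolation=cv2.INTER_CUBIC)
for im,f,x0,y0 in((a,5,205,225),(b,3.6,190,190)):
    for k in range(0,400,10):
        for ax in(0,1):
            p=int((k-(0 if ax else 0))*f)
            if ax==0 and p<im.shape[1]: cv2.putText(im,str(x0+k),(p,9),0,.3,(0,255,0),1);cv2.line(im,(p,10),(p,16),(0,255,0),1)
            if ax==1 and p<im.shape[0]: cv2.putText(im,str(y0+k),(0,p+4),0,.3,(0,255,255),1);cv2.line(im,(22,p),(28,p),(0,255,255),1)
cv2.imwrite("pics/topc.png",a);cv2.imwrite("pics/scenec.png",b)
```

```text
(no output)
```

View pics/topc.png

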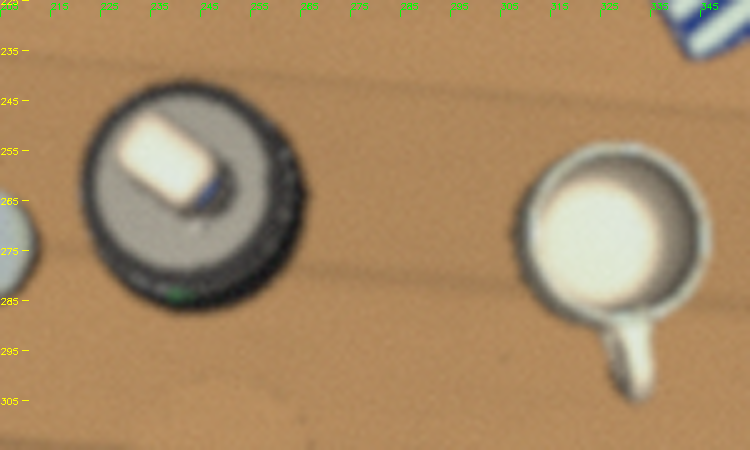

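View pics/scenec.png

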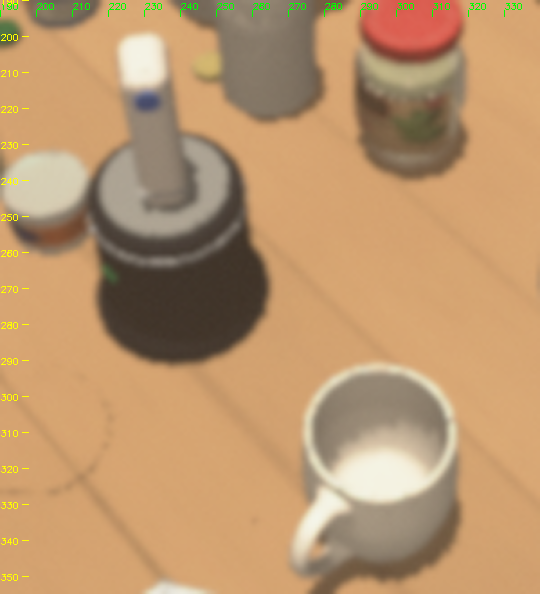

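The handle top, flange and mug rim are clear in both views, and the button is on the handle's lower-right end in the top view. Next I triangulate them.

```bash
cat > geo.py <<'E'
import numpy as np
def ray(n,px,z):
    d=np.load(f"pics/{n}0.npz");K,T=d["camera_matrix"],d["T"]
    v=T[:3,:3]@np.linalg.solve(K,[*px,1]);o=T[:3,3]
    return (o+v*(z-o[2])/v[2])[:2]
E
python3 - <<'E'
from geo import *
P={"handle.210":(.210,(238.4,256.6),(229.2,206.7)),"flange.106":(.106,(241.2,261.2),(235.6,241.1)),"mug.086":(.086,(328.4,271.8),(295.5,310.5))}
for k,(z,t,s) in P.items(): print(k,ray("top",t,z).round(4),ray("scene",s,z).round(4))
f=lambda x,y:(205+x/5,225+y/5)
ctr=ray("top",f(167,158),.21)
a=ray("top",f(200,184),.21);b=ray("top",f(133,131),.21);d=b-a
print("len",np.linalg.norm(d),"yaw x",np.arctan2(d[1],d[0]))
e=ray("top",f(133,131),.21);s=ray("top",f(184,134),.21)-ray("top",f(150,181),.21);print("width",np.linalg.norm(s),np.arctan2(s[1],s[0]))
print("mug handle tip",ray("top",f(640,400),.045))
print("flange edges",[ray("top",f(*p),.106).round(4).tolist() for p in((93,181),(270,181),(181,92),(181,270))])
print("mug edges",[ray("top",f(*p),.086).round(4).tolist() for p in((525,236),(710,236),(618,143),(618,325))])
print("q1",np.arctan2(ctr[1],ctr[0]))
E
```

```text
handle.210 [0.4711 0.3705] [0.4696 0.3668]
flange.106 [0.4717 0.3721] [0.4716 0.3689]
mug.086 [0.4658 0.1835] [0.4658 0.1782]
len 0.03211092127993542 yaw x 0.988223535115485
width 0.021489530505737008 -0.5353112493840101
mug handle tip [0.39635246 0.16353537]
flange edges [[0.4687, 0.4093], [0.4747, 0.3344], [0.5095, 0.3757], [0.4345, 0.3686]]
mug edges [[0.4617, 0.2231], [0.4682, 0.1433], [0.5052, 0.185], [0.4272, 0.1811]]
q1 0.6663495582803111
```

The handle and flange agree in both views: dock axis at about (0.471, 0.3695), flange 75 mm wide against 74 given, handle yaw about 1.0 rad. The mug axis is at about (0.466, 0.181), 79 to 80 mm across. I'll grip with the tool's y at yaw 2.571 (q6 about −1.9, leaving room for the clockwise turn). First I go above the handle at the current height, then turn.

```bash
cat > st.py <<'E'
import sys,numpy as np
from rig import manip
from scipy.spatial.transform import Rotation as R
# usage: st.py x y z yaw_y -> remaining shift in tool axes and turn
s=manip.get_state();q=np.array(s["ee_rot"]);r=R.from_quat(q[[1,2,3,0]]).as_matrix()
print("t",round(s["clock"],2),"p",np.round(s["position"],4),"yawy",round(np.arctan2(r[1,1],r[0,1]),4),"tilt",np.round(r[:2,2],4),"q",np.round(s["qpos"],2),"F",np.round(s["contact_force"],1),"M",np.round(s["moment"],2),"w",np.round(s["width"],4),"gf",np.round(s["gripper_force"],1))
if len(sys.argv)>4:
    g=np.array(sys.argv[1:5],float);d=g[3]-np.arctan2(r[1,1],r[0,1]);d=(d+np.pi)%(2*np.pi)-np.pi
    print("shift",np.round(r.T@(g[:3]-s["position"]),4),"turn",round(-d,4))
E
echo '[{"pos": [-0.0367, -0.0067, 0]}, {"pos": [-0.0367, -0.0067, 0]}, {"pos": [-0.0367, -0.0067, 0]}, {"pos": [-0.0367, -0.0067, 0]}]' | python3 steer.py 0.085
echo '[{"pos": [-0.0367, -0.0067, 0]}, {"pos": [-0.0367, -0.0067, 0]}, {"pos": [-0.0367, -0.0067, 0]}, {"pos": [-0.0367, -0.0067, 0]}]' | python3 steer.py
echo '[{"twist": -0.116}, {"twist": -0.116}, {"twist": -0.116}, {"twist": -0.116}, {"twist": -0.116}]' | python3 steer.py
echo '[{"twist": -0.116}, {"twist": -0.116}, {"twist": -0.116}, {"twist": -0.116}, {"twist": -0.116}]' | python3 steer.py
echo '[{"twist": -0.116}, {"twist": -0.116}, {}, {}]' | python3 steer.py
python3 st.py .4708 .3697 .253 2.571
```

```text
clock: 0.43
position: [0.3457, 0.4496, 0.2529]
ee_rot: [-0.0, 0.194, 0.981, -0.0]
contact_force: [1.0, 0.5, 0.2]
width: 0.085
gripper_force: 0.0
clock: 0.77
position: [0.4716, 0.3684, 0.2529]
ee_rot: [-0.0, 0.195, 0.981, -0.0]
contact_force: [-0.2, 1.3, 0.2]
width: 0.0847
gripper_force: 0.0
clock: 1.18
position: [0.4704, 0.3694, 0.2527]
ee_rot: [-0.001, -0.097, 0.995, -0.0]
contact_force: [0.2, -0.0, -1.1]
width: 0.085
gripper_force: 0.0
clock: 1.6
position: [0.4702, 0.3696, 0.2527]
ee_rot: [-0.001, -0.377, 0.926, -0.0]
contact_force: [0.4, 0.3, 0.2]
width: 0.085
gripper_force: 0.0
clock: 1.93
position: [0.4703, 0.3697, 0.2529]
ee_rot: [-0.0, -0.478, 0.878, -0.0]
contact_force: [0.0, -0.3, -0.2]
width: 0.0848
gripper_force: 0.0
t 1.93 p [0.4703 0.3697 0.2529] yawy 2.5681 tilt [-0.0007 -0.0004] q [ 0.55  0.31  1.45  0.    1.38 -2.02] F [ 0.  -0.3 -0.2] M [ 0.02  0.07 -0.01] w 0.0848 gf 0.0
shift [-0.0003 -0.0004 -0.0001] turn -0.0029
```

```bash
echo '[{"pos": [0, 0, 0.017]}, {"pos": [0, 0, 0.017]}, {"pos": [0, 0, 0.017]}, {"pos": [0, 0, 0.017]}, {}]' | python3 steer.py
echo '[{}, {}, {}, {}, {}]' | python3 steer.py .02 20
echo '[{}, {}, {}, {}, {}]' | python3 steer.py
python3 st.py .4708 .3697 .185 2.571
python3 - <<'E'
from rig import manip
import cv2,numpy as np
a=manip.get_image("top")["img"][200:320,190:350,::-1];b=manip.get_image("scene")["img"][150:300,170:330,::-1]
a=cv2.resize(a,(400,300));b=cv2.resize(b,(400,375));c=np.zeros((375,800,3),np.uint8);c[:300,:400]=a;c[:,400:]=b
cv2.imwrite("pics/g1.png",c)
E
```

```text
clock: 2.35
position: [0.4684, 0.3685, 0.1817]
ee_rot: [-0.004, -0.478, 0.878, -0.0]
contact_force: [-0.4, -0.3, 0.2]
width: 0.0852
gripper_force: 0.0
clock: 2.77
position: [0.4708, 0.3702, 0.1863]
ee_rot: [0.001, -0.479, 0.878, 0.0]
contact_force: [-1.9, 1.4, -1.3]
width: 0.0257
gripper_force: 28.9
clock: 3.18
position: [0.4707, 0.3701, 0.1861]
ee_rot: [0.001, -0.48, 0.878, 0.0]
contact_force: [-1.0, 1.5, 4.9]
width: 0.0255
gripper_force: 29.1
t 3.18 p [0.4707 0.3701 0.1861] yawy 2.571 tilt [0.0011 0.001 ] q [ 0.55  0.35  1.56  0.    1.23 -2.02] F [-1.   1.5  4.9] M [0.05 0.08 0.01] w 0.0255 gf 29.1
shift [ 0.0003 -0.0003  0.0011] turn -0.0
```

View pics/g1.png

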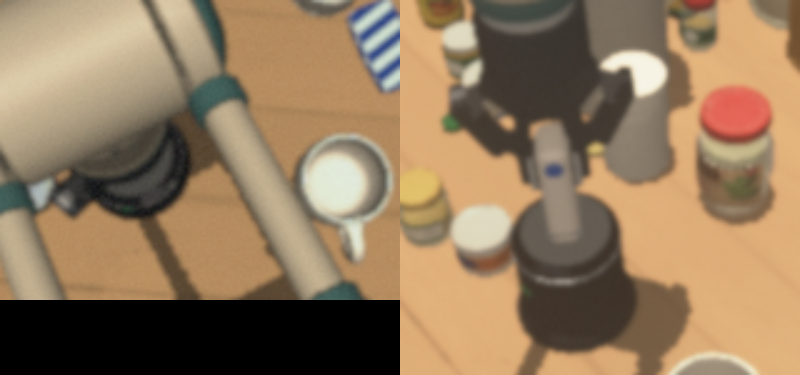

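The fingers hold the handle squarely across its flat sides and the force is small. I'll firm the grip and turn clockwise, watching the moment about z.

```bash
echo '[{}, {}, {"twist": 0.08}, {"twist": 0.08}, {"twist": 0.08}]' | python3 steer.py - 60 >/dev/null; python3 st.py
echo '[{"twist": 0.06}, {"twist": 0.06}, {"twist": 0.06}, {}]' | python3 steer.py >/dev/null; python3 st.py
echo '[{"twist": 0.03}, {"twist": 0.03}, {}]' | python3 steer.py >/dev/null; python3 st.py
```

```text
t 3.7 p [0.4723 0.3704 0.1862] yawy 2.3275 tilt [0.0047 0.0017] q [ 0.55  0.35  1.56 -0.    1.22 -1.78] F [2.1 0.6 3.6] M [ 0.12 -0.45  0.06] w 0.0258 gf 59.1
t 4.03 p [0.4719 0.3705 0.1862] yawy 2.1502 tilt [0.0037 0.0019] q [ 0.55  0.35  1.56 -0.    1.22 -1.6 ] F [1.5 1.6 4.7] M [ 0.17 -0.41  0.02] w 0.025 gf 59.2
t 4.28 p [0.4719 0.3705 0.1862] yawy 2.0922 tilt [0.0037 0.0019] q [ 0.55  0.35  1.56 -0.    1.22 -1.54] F [1.9 2.3 5.5] M [ 0.22 -0.56  0.06] w 0.0254 gf 59.2
```

```bash
echo '[{"twist": 0.04}, {}, {}]' | python3 steer.py >/dev/null; python3 st.py
echo '[{"twist": 0.04}, {}, {}]' | python3 steer.py >/dev/null; python3 st.py
```

```text
t 4.53 p [0.4718 0.3705 0.1862] yawy 2.053 tilt [0.0034 0.0019] q [ 0.55  0.35  1.56 -0.    1.22 -1.5 ] F [2.1 1.9 4.5] M [ 0.2  -0.6   0.08] w 0.0255 gf 59.3
t 4.78 p [0.4718 0.3705 0.1862] yawy 2.013 tilt [0.0034 0.002 ] q [ 0.55  0.35  1.56 -0.    1.22 -1.46] F [2.  2.  6.1] M [ 0.31 -0.52  0.06] w 0.0255 gf 59.3
```

```bash
cat > ok.py <<'E'
# gate: exit 1 if the stop is felt
import sys
from rig import manip
m=manip.get_state()["moment"][2]
print("Mz",round(m,3)); sys.exit(m>0.13)
E
python3 ok.py && echo '[{"twist": 0.04}, {}, {}]' | python3 steer.py >/dev/null; python3 ok.py && echo '[{"twist": 0.04}, {}, {}]' | python3 steer.py >/dev/null;python3 ok.py && echo '[{"twist": 0.04}, {}, {}]' | python3 steer.py >/dev/null;python3 ok.py && echo '[{"twist": 0.04}, {}, {}]' | python3 steer.py >/dev/null; python3 st.py
```

```text
Mz 0.058
Mz 0.058
Mz 0.058
Mz 0.058
t 4.78 p [0.4718 0.3705 0.1862] yawy 2.013 tilt [0.0034 0.002 ] q [ 0.55  0.35  1.56 -0.    1.22 -1.46] F [2.  2.  6.1] M [ 0.31 -0.52  0.06] w 0.0255 gf 59.3False
False
False
False
```

```bash
sed -i 's/sys.exit(m>0.13)/sys.exit(int(m>0.13))/' ok.py
python3 ok.py && echo '[{"twist": 0.04}, {}, {}]' | python3 steer.py >/dev/null; python3 ok.py && echo '[{"twist": 0.04}, {}, {}]' | python3 steer.py >/dev/null;python3 ok.py && echo '[{"twist": 0.04}, {}, {}]' | python3 steer.py >/dev/null;python3 ok.py && echo '[{"twist": 0.04}, {}, {}]' | python3 steer.py >/dev/null; python3 st.py
```

```text
Mz 0.058
Mz 0.04
Mz 0.057
Mz 0.059
t 5.78 p [0.4716 0.3707 0.1862] yawy 1.8529 tilt [0.0031 0.0022] q [ 0.55  0.35  1.56  0.    1.22 -1.3 ] F [1.8 2.3 5.7] M [ 0.29 -0.54  0.04] w 0.0253 gf 59.3
```

```bash
python3 ok.py && echo '[{"twist": 0.04}, {}, {}]' | python3 steer.py >/dev/null; python3 ok.py && echo '[{"twist": 0.04}, {}, {}]' | python3 steer.py >/dev/null;python3 ok.py && echo '[{"twist": 0.04}, {}, {}]' | python3 steer.py >/dev/null;python3 ok.py && echo '[{"twist": 0.04}, {}, {}]' | python3 steer.py >/dev/null; python3 ok.py && echo '[{"twist": 0.04}, {}, {}]' | python3 steer.py >/dev/null; python3 ok.py && echo '[{"twist": 0.04}, {}, {}]' | python3 steer.py >/dev/null; python3 st.py
```

```text
Mz 0.038
Mz 0.082
Mz 0.011
Mz 0.071
Mz 0.07
Mz 0.089
t 7.28 p [0.4715 0.3709 0.1863] yawy 1.6129 tilt [0.0029 0.0028] q [ 0.55  0.35  1.56  0.    1.22 -1.06] F [1.1 2.  4.9] M [ 0.49 -0.31  0.08] w 0.0252 gf 59.3
```

```bash
python3 ok.py && echo '[{"twist": 0.04}, {}, {}]' | python3 steer.py >/dev/null; python3 ok.py && echo '[{"twist": 0.04}, {}, {}]' | python3 steer.py >/dev/null;python3 ok.py && echo '[{"twist": 0.04}, {}, {}]' | python3 steer.py >/dev/null;python3 ok.py && echo '[{"twist": 0.04}, {}, {}]' | python3 steer.py >/dev/null; python3 ok.py && echo '[{"twist": 0.04}, {}, {}]' | python3 steer.py >/dev/null; python3 ok.py && echo '[{"twist": 0.04}, {}, {}]' | python3 steer.py >/dev/null; python3 st.py
```

```text
Mz 0.076
Mz 0.051
Mz 0.055
Mz 0.034
Mz 0.096
Mz 0.265
t 8.53 p [0.4715 0.3712 0.1863] yawy 1.4134 tilt [0.003  0.0033] q [ 0.55  0.35  1.56  0.    1.22 -0.86] F [0.6 3.5 6.7] M [ 0.54 -0.33  0.27] w 0.0254 gf 59.4
```

The stop is felt after 1.16 rad, at about 0.27 N m against a drag of about 0.06. I'll back off a hair and draw it up, slowly at first.

```bash
echo '[{"twist": -0.02}, {"pos": [0, 0, -0.002]}, {"pos": [0, 0, -0.002]}, {"pos": [0, 0, -0.002]}, {}]' | python3 steer.py >/dev/null; python3 st.py; echo '[{"pos": [0, 0, -0.002]}, {"pos": [0, 0, -0.002]}, {}]' | python3 steer.py >/dev/null; python3 st.py
```

```text
t 8.95 p [0.4703 0.3711 0.1902] yawy 1.4318 tilt [-0.0011  0.0026] q [ 0.55  0.35  1.55  0.    1.24 -0.88] F [ 2.1  4.8 -3.2] M [ 1.19 -0.4   0.18] w 0.0254 gf 59.4
t 9.2 p [0.4698 0.3711 0.194 ] yawy 1.4318 tilt [-0.0023  0.0025] q [ 0.55  0.35  1.55  0.    1.25 -0.88] F [ 0.4  3.9 -3.9] M [ 1.29 -0.28  0.11] w 0.0253 gf 59.6
```

```bash
echo '[{"pos": [0, 0, -0.006]}, {"pos": [0, 0, -0.006]}, {"pos": [0, 0, -0.006]}, {"pos": [0, 0, -0.006]}]' | python3 steer.py >/dev/null; python3 st.py; echo '[{"pos": [0, 0, -0.012]}, {"pos": [0, 0, -0.012]}, {"pos": [0, 0, -0.012]}, {"pos": [0, 0, -0.012]}]' | python3 steer.py >/dev/null; python3 st.py;echo '[{"pos": [0, 0, -0.012]}, {"pos": [0, 0, -0.012]}, {"pos": [0, 0, -0.012]}, {"pos": [0, 0, -0.012]}, {}]' | python3 steer.py >/dev/null;  echo '[{}, {}]' | python3 steer.py >/dev/null;python3 st.py .4658 .181 .312 1.43
python3 - <<'E'
from rig import manip
import cv2,numpy as np
a=manip.get_image("top")["img"][130:340,150:430,::-1];d=manip.get_image("scene");np.savez("pics/scene1.npz",**d);b=d["img"][130:355,170:340,::-1]
a=cv2.resize(a,(400,300));b=cv2.resize(b,(400,530));c=np.zeros((530,800,3),np.uint8);c[:300,:400]=a;c[:,400:]=b
cv2.imwrite("pics/g2.png",c)
E
```

```text
t 9.53 p [0.4698 0.3687 0.2194] yawy 1.4312 tilt [-0.0018 -0.0025] q [ 0.55  0.33  1.51 -0.    1.3  -0.88] F [ 0.3  0.2 -1.1] M [ 0.02  0.02 -0.03] w 0.0252 gf 60.1
t 9.87 p [0.4701 0.3689 0.2683] yawy 1.4309 tilt [-0.0006 -0.0014] q [ 0.55  0.3   1.43 -0.    1.41 -0.88] F [ 0.4  0.4 -1.1] M [ 0.09  0.02 -0.  ] w 0.0251 gf 60.0
t 10.45 p [0.47   0.3692 0.3148] yawy 1.4309 tilt [-0.0011 -0.0011] q [ 0.55  0.29  1.34 -0.    1.52 -0.88] F [ 0.5  0.2 -1.7] M [ 0.    0.01 -0.  ] w 0.0256 gf 60.2
shift [-0.0221 -0.187   0.003 ] turn 0.0009
```

View pics/g2.png

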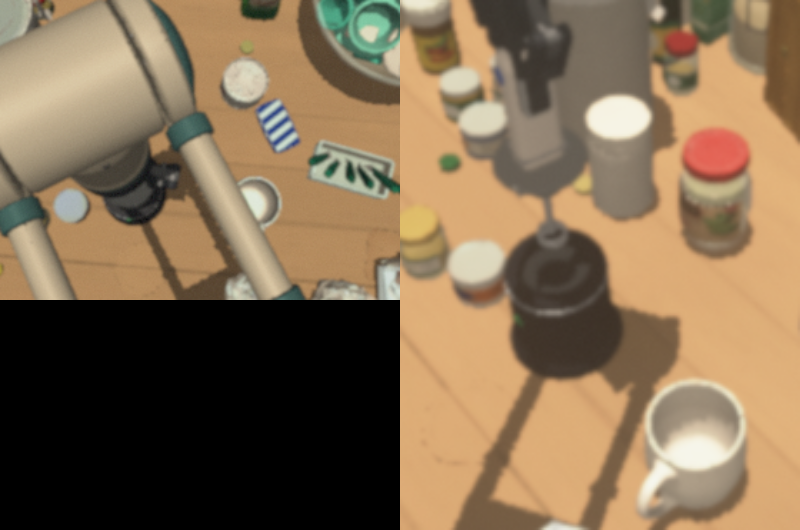

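The frother is free of the dock, hanging upright with its whisk at about (234,232) in the scene image, and the mug has not moved. I'll carry it over the mug and check the whisk's position from the image.

```bash
echo '[{"pos": [-0.0037, -0.0312, 0]}, {"pos": [-0.0037, -0.0312, 0]}, {"pos": [-0.0037, -0.0312, 0]}]' | python3 steer.py >/dev/null; echo '[{"pos": [-0.0037, -0.0312, 0]}, {"pos": [-0.0037, -0.0312, 0]}, {"pos": [-0.0037, -0.0312, 0]}, {}, {}]' | python3 steer.py >/dev/null; python3 st.py .4658 .181 .312 1.43
python3 - <<'E'
from rig import manip
import cv2,numpy as np
d=manip.get_image("scene");b=d["img"][180:360,220:380,::-1]
b=cv2.resize(b,(533,600),interpolation=cv2.INTER_CUBIC)
s=manip.get_state()["position"];T=np.linalg.inv(d["T"])
for nm,p in(("whisk",[s[0],s[1],s[2]-.1762]),("floor",[.4658,.181,.007]),("rim",[.4658,.181,.086])):
    c=(T@[*p,1])[:3];u=d["camera_matrix"]@(c/c[2]);u=((u[:2]-[220,180])*3.333).astype(int);print(nm,u);cv2.circle(b,tuple(int(i) for i in u),3,(0,0,255),1)
cv2.imwrite("pics/g3.png",b)
E
```

```text
t 11.22 p [0.466  0.18   0.3149] yawy 1.4279 tilt [-0.0009  0.0001] q [ 0.23  0.13  1.54  0.    1.47 -1.2 ] F [-0.6  0.8 -1.2] M [0.01 0.04 0.01] w 0.0253 gf 60.1
shift [0.0004 0.0009 0.0029] turn -0.0021
whisk [248 379]
floor [249 499]
rim [248 431]
```

View pics/g3.png

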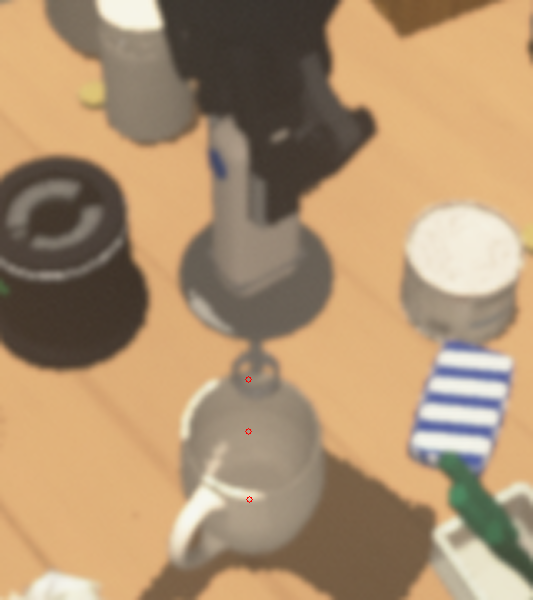

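The whisk hangs at about (256,382) in the crop and the mug rim is centred at about (251,433), so it is within 2 to 3 mm of centre. I'll trim by 2 mm and lower.

```bash
echo '[{"pos": [0.0018, 0.001, 0.02]}, {"pos": [0, 0, 0.025]}, {"pos": [0, 0, 0.025]}, {"pos": [0, 0, 0.02]}, {}]' | python3 steer.py >/dev/null; python3 st.py; echo '[{"pos": [0, 0, 0.012]}, {"pos": [0, 0, 0.012]}, {"pos": [0, 0, 0.006]}, {}, {}]' | python3 steer.py >/dev/null; python3 st.py .4658 .181 .1832 1.43
```

```text
t 11.68 p [0.4617 0.1833 0.221 ] yawy 1.4328 tilt [-0.0093 -0.0015] q [ 0.24  0.18  1.71  0.    1.25 -1.2 ] F [-0.2 -0.6 -1.9] M [-0.    0.04  0.03] w 0.0252 gf 60.0
t 12.1 p [0.4651 0.1832 0.1959] yawy 1.4318 tilt [0.0005 0.0004] q [ 0.24  0.2   1.75  0.    1.18 -1.2 ] F [-0.8 -0.1 -1.4] M [-0.02 -0.01 -0.01] w 0.0256 gf 60.1
shift [-0.001  -0.0021  0.0127] turn 0.0018
```

```bash
echo '[{"pos": [0, 0, 0.003]}, {"pos": [0, 0, 0.003]}, {"pos": [0, 0, 0.003]}, {}, {}]' | python3 steer.py >/dev/null; python3 st.py; echo '[{"pos": [0, 0, 0.001]}, {"pos": [0, 0, 0.001]}, {}, {}]' | python3 steer.py >/dev/null; python3 st.py
```

```text
t 12.52 p [0.4646 0.1825 0.1863] yawy 1.4309 tilt [-0.0002  0.0001] q [ 0.23  0.21  1.77  0.    1.16 -1.2 ] F [-0.5  0.2 -0.9] M [-0.03  0.05  0.01] w 0.0252 gf 60.1
t 12.85 p [0.4647 0.1826 0.1843] yawy 1.431 tilt [-0.      0.0001] q [ 0.23  0.21  1.77  0.    1.15 -1.2 ] F [-0.6 -0.3 -0.9] M [ 0.05  0.01 -0.03] w 0.025 gf 60.1
```

```bash
echo '[{"pos": [0, 0, 0.001]}, {}, {}]' | python3 steer.py >/dev/null; python3 st.py;  echo '[{"pos": [0, 0, 0.001]}, {}, {}]' | python3 steer.py >/dev/null; python3 st.py
```

```text
t 13.1 p [0.4649 0.1826 0.1836] yawy 1.431 tilt [0.0007 0.0002] q [ 0.23  0.21  1.77  0.    1.15 -1.2 ] F [-0.4 -0.6  1.6] M [-0.05  0.08  0.01] w 0.0254 gf 60.4
t 13.35 p [0.4651 0.1827 0.1836] yawy 1.431 tilt [0.0015 0.0004] q [ 0.23  0.21  1.77  0.    1.15 -1.2 ] F [-2.7  0.3  7.8] M [-0.11  0.51 -0.02] w 0.0256 gf 61.4
```

The whisk is on the floor at the expected height, pressing about 8 N. I'll ease the pressure, then open gently and rise straight up.

```bash
echo '[{"pos": [0, 0, -0.0008]}, {}, {}]' | python3 steer.py - 20 >/dev/null; python3 st.py; echo '[{}, {}, {}, {}]' | python3 steer.py .034 >/dev/null; python3 st.py; echo '[{}, {}, {}, {}]' | python3 steer.py .085 >/dev/null; python3 st.py
python3 - <<'E'
from rig import manip
import cv2
b=manip.get_image("scene")["img"][150:360,200:400,::-1]
cv2.imwrite("pics/g4.png",cv2.resize(b,(571,600),interpolation=cv2.INTER_CUBIC))
E
```

```text
t 13.6 p [0.465  0.1827 0.1836] yawy 1.431 tilt [0.001  0.0003] q [ 0.23  0.21  1.77  0.    1.15 -1.2 ] F [-0.3 -0.6  5.8] M [-0.12  0.17  0.  ] w 0.0255 gf 61.0
t 13.93 p [0.4645 0.1825 0.1827] yawy 1.431 tilt [-0.0007 -0.0001] q [ 0.23  0.22  1.78  0.    1.15 -1.2 ] F [ 0.3  0.4 -0. ] M [ 0.02 -0.    0.04] w 0.0339 gf 0.0
t 14.27 p [0.4647 0.1826 0.183 ] yawy 1.431 tilt [-0.      0.0001] q [ 0.23  0.21  1.77  0.    1.15 -1.2 ] F [-0.7 -0.4 -0.1] M [ 0.01  0.03 -0.01] w 0.0803 gf 0.0
```

View pics/g4.png

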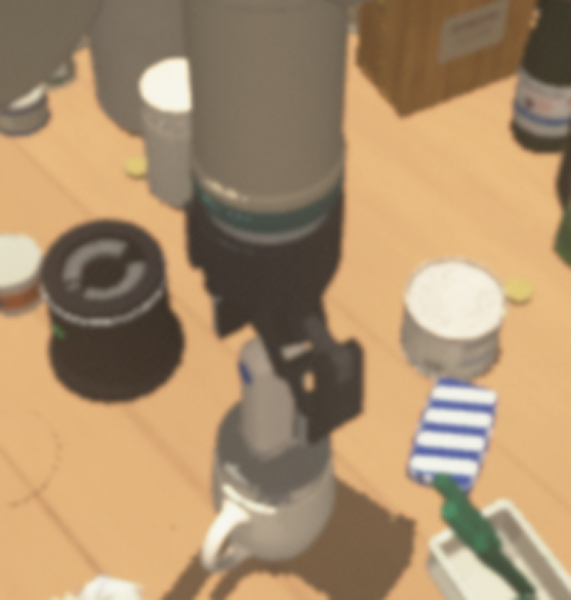

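The frother stands upright in the mug, with the handle at about (265,390) in the crop and the fingers open on either side of it. I'll rise clear and check.

```bash
echo '[{"pos": [0, 0, -0.01]}, {"pos": [0, 0, -0.02]}, {"pos": [0, 0, -0.025]}, {"pos": [0, 0, -0.025]}, {"pos": [0, 0, -0.025]}]' | python3 steer.py >/dev/null; echo '[{"pos": [0, 0, -0.03]}, {"pos": [0, 0, -0.03]}, {}, {}]' | python3 steer.py >/dev/null; python3 st.py
python3 - <<'E'
from rig import manip
import cv2,numpy as np
d=manip.get_image("scene")["img"][150:360,200:400,::-1];t=manip.get_image("top")["img"][130:340,150:430,::-1]
c=np.zeros((420,800,3),np.uint8);c[:,:400]=cv2.resize(d,(400,420));c[:300,400:]=cv2.resize(t,(400,300))
cv2.imwrite("pics/g5.png",c)
E
```

```text
t 15.07 p [0.4655 0.1828 0.3508] yawy 1.431 tilt [0.0053 0.0013] q [ 0.23  0.12  1.47  0.    1.55 -1.2 ] F [-0.1 -0.6 -0.5] M [-0.04  0.04  0.01] w 0.085 gf 0.0
```

View pics/g5.png

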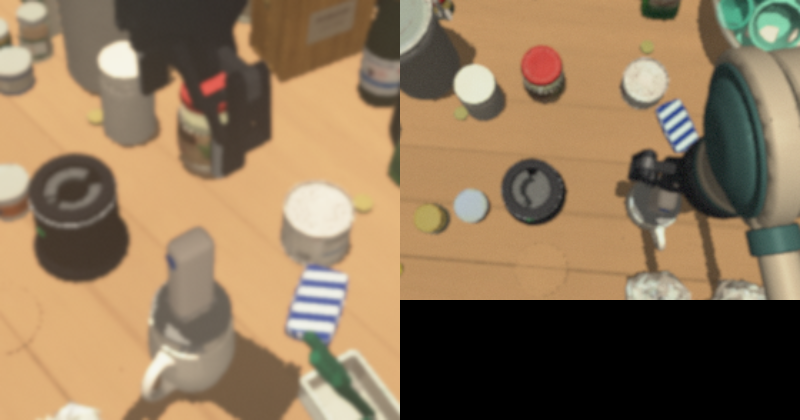

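The frother stands whisk down in the mug, with its handle at about (190,270) in the left crop. The mug, jars and tin have not moved, and the gripper is clear.

```bash
echo '[{}, {}, {}]' | python3 steer.py | head -2; python3 -c "
from rig import manip
print(manip.sign_off())"
```

```text
clock: 15.42
position: [0.4643, 0.1825, 0.3471]
the job is handed in; nothing more can be done
None
```

The frother was turned clockwise to its stop (about 0.27 N m), drawn straight up out of the dock and left standing whisk down in the mug; the last pictures showed the mug, tin and jars where they were, and I handed the job in at about 15 s.

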